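# Stack the ceramic discs on the chuck and start the bonding cycle

### The job

Slide the three white ceramic discs off their loading shelves onto the round chuck, the largest first, then the medium, then the smallest, so that they lie flat in a stack centred on the chuck; do not lift the discs off or tip them up, and do not displace the rack, the bottle or the jar. When the stack is finished, press the small key on the control box fully down and let it up, and then the large key, one at a time.

Things in the scene. Friction and masses are not known exactly. Their poses are not given: they have to be found in the camera images.
- chuck: fixed round dark steel chuck, 100 mm across, flat top 40 mm above the bench. Origin on its axis, at bench level (z = 0).
- disc_large: loose white ceramic disc, 90 mm across, 10 mm thick, about 250 g, lying on the low shelf. Origin: centre of its underside, z up.
- disc_medium: loose white ceramic disc, 80 mm across, 10 mm thick, about 200 g, lying on the middle shelf. Origin: centre of its underside, z up.
- disc_small: loose white ceramic disc, 70 mm across, 10 mm thick, about 150 g, lying on the high shelf. Origin: centre of its underside, z up.
- shelf_low: fixed flat loading shelf with no rims, 70 mm wide, top 41.5 mm above the bench (1.5 mm above the chuck). Origin on the chuck's axis at bench level; the shelf runs out along its own +x from 53 mm to 190 mm from that axis, centred on y = 0.
- shelf_middle: the same kind of shelf, top 51.5 mm above the bench (1.5 mm above the large disc when that lies on the chuck). Origin on the chuck's axis at bench level, shelf along its own +x from 53 to 190 mm.
- shelf_high: the same kind of shelf, top 61.5 mm above the bench (1.5 mm above the medium disc when that lies in the stack). Origin on the chuck's axis at bench level, shelf along its own +x from 53 to 190 mm.
- console: fixed grey control box, 85 mm by 140 mm (along its y), 50 mm high, with two grey keys on top, 70 mm apart along y. Origin: centre of its underside.
- key_small_top (a point): centre of the top face of the small round key (22 mm across) on the control box; the key goes straight down
- key_large_top (a point): centre of the top face of the large round key (36 mm across) on the control box; the key goes straight down
- key_small (a joint): travel of the small key: 0 up, 0.006 m fully down (about 5 N); springs back
- key_large (a joint): travel of the large key: 0 up, 0.006 m fully down (about 5 N); springs back
- collet_rack: bystander: loose aluminium rack with eight steel collets, 80 mm by 120 mm (along its y), 48 mm high. Origin: centre of its underside.
- solvent_bottle: bystander: loose white plastic bottle, 54 mm across, 150 mm tall, beyond the chuck. Origin: centre of its underside.
- paste_jar: bystander: loose amber jar, 52 mm across, 48 mm tall, between two shelves. Origin: centre of its underside.
Mind the look-alikes: they are no part of the job. What is shaped like the disc_medium but pink or turquoise is not meant.

How it is judged (in metres and radians):
On the way, in this order (a step that is already met when the one before it is completed fails the run):
1. the large disc lies flat and centred on the chuck (horizontal distance between disc_large and chuck below 0.006 m and height (world z) of disc_large between 0.037 and 0.043 m and angle between disc_large's own z axis and vertical below 0.06 rad and linear speed of disc_large below 0.03 m/s), for 0.2 s.
2. the medium disc lies flat and centred on the large one (all of step 1 and horizontal distance between disc_medium and chuck below 0.006 m and height (world z) of disc_medium between 0.047 and 0.053 m and angle between disc_medium's own z axis and vertical below 0.06 rad and linear speed of disc_medium below 0.03 m/s), for 0.2 s.
3. the small disc lies flat and centred on top (all of step 2 and horizontal distance between disc_small and chuck below 0.006 m and height (world z) of disc_small between 0.057 and 0.063 m and angle between disc_small's own z axis and vertical below 0.06 rad and linear speed of disc_small below 0.03 m/s), for 0.2 s.
4. the small key is pressed down (value of joint key_small above 0.0045 m), for 0.05 s.
5. the small key is up again (value of joint key_small below 0.0015 m), for 0.05 s.
6. the large key is pressed down (value of joint key_large above 0.0045 m), for 0.05 s.
At the end, for the whole second after the job is handed in: All three discs lie flat and at rest on the chuck, large, medium, small from the bottom up, each within 6 mm of the chuck's axis, and both keys are up again (all of step 3 and value of joint each of key_small, key_large below 0.0015 m); the robot touches nothing.
It fails at once if a disc is lifted more than 20 mm above its shelf (height (world z) of disc_large above 0.0615 m or height (world z) of disc_medium above 0.0715 m or height (world z) of disc_small above 0.0815 m).
It fails at once if a disc is tipped by more than 15 degrees (angle between any of disc_large, disc_medium, disc_small's own z axis and vertical above 0.26 rad).
It fails at once if a key is pressed before the stack is finished (value of joint any of key_small, key_large above 0.0035 m and (not (horizontal distance between disc_large and chuck below 0.008 m) or not (horizontal distance between disc_medium and chuck below 0.008 m) or not (horizontal distance between disc_small and chuck below 0.008 m))).
It fails at once if both keys are pressed at once (value of joint each of key_small, key_large above 0.0025 m).
It fails at once if the rack, the bottle or the jar is displaced by more than 25 mm or tipped (distance of any of collet_rack, solvent_bottle, paste_jar from where it was at the start of the episode above 0.025 m or angle between any of collet_rack, solvent_bottle, paste_jar's own z axis and vertical above 0.35 rad).
It also fails if it takes over 69 s, if anything falls off the work surface, if the arm or the gripper's body presses on something with over 40 N, if the wrist force passes 120 N, or if a joint passes its speed limit or range.

### The arm

A 6-joint arm with a two-finger parallel gripper is mounted at the origin on the work surface. World frame = base frame: x ahead of the robot, y to its left, z up, the work surface at z = 0. Lengths are in mm, angles in rad, forces in N, time in s.
With the tool pointing down it reaches from about 350 to 775 mm from the base axis. Payload 7.3 kg.
Tool frame: the origin (TCP) lies between the finger pads; the fingertips stand 22 mm ahead of it and the grasp point (between the pads) lies 3 mm ahead of it; z points along the fingers, y is the line along which they close (so a half turn about z gives the same grasp; the last joint's range is limited). The gripper opens to 92 mm and grips with 3 to 60 N. Pads are 19 mm wide; open, the fingers measure 130 mm over their backs; the gripper's body (75 mm by 190 mm) begins 47 mm behind the grasp point.
Start: joints at [-1.397, 0.342, 1.524, -0, 1.275, -0.146], TCP at [165.07, -498.392, 248.741] pointing down, gripper open.
Joint ranges: [-2.53, 2.53], [-0.77, 2.02], [0.04, 2.7], [-1, 4.14], [0.28, 2.66], [-3.11, 3.11]. Speed limits (rad/s): [2.57, 2.57, 3.14, 3.14, 3.14, 3.14].

### API

Orientations are given as a unit quaternion [x, y, z, w].
In Python, from station import arm gives the robot as it stands. The module is installed in compiled form; this text tells all that it offers.
- The arm moves only by the shell command python3 -m creep 'ROWS' [FORCE]. ROWS is text: rows parted by semicolons, each of 7 numbers parted by spaces: the shift along the tool's x, y, z in units of 40 cm (1.0 is 40 cm), then the turn, a rotation vector about the tool's x, y, z in units of 90 degrees (1.0 is 90 degrees), then the opening, from 0 (shut) to 1 (fully open). In form: dx dy dz ax ay az jaw; .... A call has 1 to 20 rows; each row is the pose to reach, as a shift and turn from the pose commanded when the call began, along the tool's axes at that moment; what a row does not reach only later rows make up. A row lasts 1/12 s, in which the tool goes at most 41.7 mm and 7.16 degrees, less where a joint would pass 70% of its speed; a pose out of reach is approached as far as the arm can. A call with a number of a shift or a turn outside -1 to 1 is refused whole. A call with a gripper value outside its range is refused whole. The fingers move at their own pace and stop on an object; FORCE is the grip in N (left out, the last holds). Time passes only in rows, so rows that repeat a pose let the fingers close. It gives the time, the measured TCP pose, the force, the opening and the grip force at its end, in the units of the state.
- arm.get_obs(): the state, without advancing time (a new reading comes with each control period).
- arm.read_camera(name): name is "scene" or "top" or "wrist"; returns a dict with "img" (420x560x3 uint8, red, green, blue), "fx", "fy", "cx", "cy" (pixels), "camera_from_world" (4x4, takes a point from world to camera coordinates). Camera axes: x right, y up, looking along -z (the intrinsics and any distortion apply to the point x, -y, -z); pixel columns grow to the right and rows downward; lengths in mm; the calibration is good to about 2 mm. A picture is of the moment at which its call begins. There is no depth.
- arm.job_done(): hands the job in; it is judged then, once.
The state is a dict: "time": time; "joint_positions": joint angles; "dq": joint speeds; "tau": joint torques, N m; "ee_pos": TCP position; "ee_rot": TCP orientation; "ft_force": force on the tool from outside, world axes, zero at the start; "wrist_torque": the same for the moment, N m; "finger_gap": finger opening in mm; "grasp_force": force on a finger pad.
Only numpy, scipy, OpenCV 4.12 (cv2) and the standard library are available. Lean on these libraries where they do the work, as an engineer would, in place of code of your own. Each camera call takes 0.05 s, during which the arm holds its last target. There are 200 camera calls.

## Working session

There is one attempt and no reset: what is moved stays moved. The work goes in short steps, Python scripts to look and compute and a shell command to move; the robot and the scene stay as the last step left them, time stands still between calls to the robot, and variables do not carry over. Pictures are saved under pics/ and viewed, at most 10 in all, crops included, and the job is handed in when it is done.

```bash
mkdir -p pics
cat > h.py <<'E'
import numpy as np, cv2
from station import arm
def shot(n,f):
    c=arm.read_camera(n); cv2.imwrite('pics/'+f+'.png',c['img'][:,:,::-1]); np.save('pics/'+f+'.npy',c,allow_pickle=True); return c
def load(f): return np.load('pics/'+f+'.npy',allow_pickle=True).item()
def proj(c,p):
    T=c['camera_from_world']; q=T[:3,:3]@np.array(p,float)+T[:3,3]; return np.array([c['cx']+c['fx']*q[0]/-q[2], c['cy']+c['fy']*(-q[1])/-q[2]])
def ray(c,u,v,z):
    T=c['camera_from_world']; R=T[:3,:3]; o=-R.T@T[:3,3]
    d=R.T@np.array([(u-c['cx'])/c['fx'],-(v-c['cy'])/c['fy'],-1]); return o+d*(z-o[2])/d[2]
E
python3 - <<'E'
from h import *
for n in('top','scene'):
    c=shot(n,n+'0'); print(n,{k:(v if k!='img' else 0) for k,v in c.items()})
print(arm.get_obs())
E
```

```text
top {'img': 0, 'fx': 416.8183647544225, 'fy': 416.8183647544225, 'cx': 278.27292890292813, 'cy': 211.61280509354071, 'camera_from_world': array([[-2.30955651e-02, -9.98699380e-01, -4.54548508e-02,
         3.00493190e+01],
       [ 9.88797405e-01, -2.95259371e-02,  1.46314424e-01,
        -6.33678042e+02],
       [-1.47466222e-01, -4.15664242e-02,  9.88193274e-01,
        -9.18163824e+02],
       [ 0.00000000e+00,  0.00000000e+00,  0.00000000e+00,
         1.00000000e+00]])}
scene {'img': 0, 'fx': 466.85556681808737, 'fy': 466.85556681808737, 'cx': 283.0074441033519, 'cy': 208.62199244497873, 'camera_from_world': array([[ 4.47129671e-01,  8.94467969e-01, -1.45218932e-03,
        -2.69258591e+02],
       [-7.28755147e-01,  3.65232998e-01,  5.79241567e-01,
         4.22160879e+02],
       [ 5.18643416e-01, -2.57937801e-01,  8.15154647e-01,
        -1.50623705e+03],
       [ 0.00000000e+00,  0.00000000e+00,  0.00000000e+00,
         1.00000000e+00]])}
{'time': 0.1, 'joint_positions': array([-1.39700915e+00,  3.42660304e-01,  1.52489878e+00,  5.88046381e-06,
        1.27542086e+00, -1.45991679e-01]), 'dq': array([-0.00112926, -0.00089427, -0.00099315, -0.00027638, -0.00076607,
        0.00098643]), 'tau': array([ 1.81926644e-03, -4.32003272e+01, -2.44692779e+01,  7.18835159e-02,
        5.26103773e-02, -5.97960388e-05]), 'ee_pos': array([ 165.00662241, -498.04876034,  248.11860778]), 'ee_rot': array([ 9.87244793e-01,  1.59208160e-01, -6.82774480e-06, -6.93616002e-04]), 'ft_force': array([ 0.10162816, -0.26698113,  0.45946951]), 'wrist_torque': array([0.01252189, 0.01263258, 0.01851827]), 'grasp_force': 0.0, 'finger_gap': 91.83408729591974}
```

View pics/top0.png

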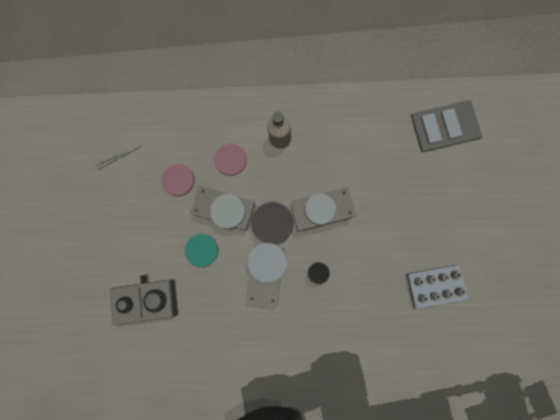

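View pics/scene0.png

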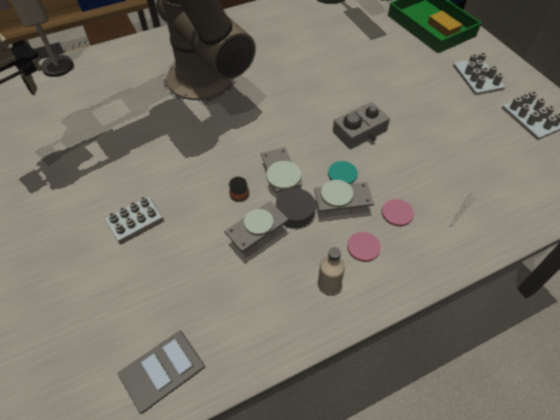

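The top view shows the chuck at (272,222). White discs sit on shelves at (267,263), (228,211) and (321,208). The console is at (142,302), with the small key at (124,305) and the large key at (155,300). The rack is at (437,287), the bottle at (279,130) and the jar at (319,273). The pink discs at (178,180) and (230,160) and the turquoise one at (201,250) are decoys. The grey box at (447,126) has rectangular pads, so it isn't the console.

```bash
cat > meas.py <<'E'
from h import *
from scipy.optimize import least_squares
c=load('top0'); img=c['img']; hsv=cv2.cvtColor(img,cv2.COLOR_RGB2HSV)
for p in [(267,263),(228,211),(321,208),(272,222),(142,302),(124,305),(155,300),(100,200),(300,222),(250,220),(265,290),(335,218)]: print(p,img[p[1],p[0]],hsv[p[1],p[0]])
T=c['camera_from_world']; print('cam',-T[:3,:3].T@T[:3,3])
def circ(P):
    A=np.c_[2*P[:,:2],np.ones(len(P))]; s=np.linalg.lstsq(A,(P[:,:2]**2).sum(1),rcond=None)[0]; return s[:2],2*np.sqrt(s[2]+s[:2]@s[:2])
def rad(uv,z,lo,hi,thr):
    # edge along rays: outermost contour of mask
    m=((img.max(2)>=lo)&(img.max(2)<=hi)&thr).astype(np.uint8)
    n,l=cv2.connectedComponents(m); m=(l==l[uv[1],uv[0]]).astype(np.uint8)
    k=max(cv2.findContours(m,0,1)[0],key=cv2.contourArea)[:,0]
    k=cv2.convexHull(k)[:,0]
    P=np.array([ray(c,u,v,z) for u,v in k]); ctr,d=circ(P); r=np.abs(np.linalg.norm(P[:,:2]-ctr,axis=1)-d/2).max()
    return ctr.round(1),round(d,1),round(r,1),m.sum()
W=np.ones(img.shape[:2],bool)
for uv in [(267,263),(228,211),(321,208)]:
    for z in(51.5,61.5,71.5): print(uv,z,rad(uv,z,155,255,W))
for hi in (70,80,90): print('chuck',hi,rad((272,222),40,0,hi,W))
E
python3 meas.py
python3 - <<'E'
from h import *
c=load('top0')
cv2.imwrite('pics/cropA.png',cv2.resize(c['img'][150:340,90:370,::-1],None,fx=2.85,fy=2.85,interpolation=cv2.INTER_CUBIC))
E
```

```text
(267, 263) [131 138 141] [ 99  18 141]
(228, 211) [131 139 133] [ 68  15 139]
(321, 208) [132 141 139] [ 83  16 141]
(272, 222) [70 69 66] [23 15 70]
(142, 302) [83 82 76] [26 22 83]
(124, 305) [100  99  91] [ 27  23 100]
(155, 300) [101 101  94] [ 30  18 101]
(100, 200) [124 122 112] [ 25  25 124]
(300, 222) [111 109 103] [ 23  18 111]
(250, 220) [76 75 70] [25 20 76]
(265, 290) [115 113 105] [ 24  22 115]
(335, 218) [112 111 103] [ 27  20 112]
cam [ 491.87505979  -26.86448883 1001.40544042]
(267, 263) 51.5 (array([740.4,  39.9]), np.float64(1638.9), np.float64(4.8), np.uint64(235200))
(267, 263) 61.5 (array([737.8,  39.2]), np.float64(1621.7), np.float64(4.8), np.uint64(235200))
(267, 263) 71.5 (array([735.2,  38.5]), np.float64(1604.4), np.float64(4.7), np.uint64(235200))
(228, 211) 51.5 (array([740.4,  39.9]), np.float64(1638.9), np.float64(4.8), np.uint64(235200))
(228, 211) 61.5 (array([737.8,  39.2]), np.float64(1621.7), np.float64(4.8), np.uint64(235200))
(228, 211) 71.5 (array([735.2,  38.5]), np.float64(1604.4), np.float64(4.7), np.uint64(235200))
(321, 208) 51.5 (array([740.4,  39.9]), np.float64(1638.9), np.float64(4.8), np.uint64(235200))
(321, 208) 61.5 (array([737.8,  39.2]), np.float64(1621.7), np.float64(4.8), np.uint64(235200))
(321, 208) 71.5 (array([735.2,  38.5]), np.float64(1604.4), np.float64(4.7), np.uint64(235200))
chuck 70 (array([612.1,  31.9]), np.float64(9.9), np.float64(1.8), np.uint64(8))
chuck 80 (array([609.5,  32.5]), np.float64(100.5), np.float64(5.5), np.uint64(1352))
chuck 90 (array([610.7,  36.1]), np.float64(109.3), np.float64(8.9), np.uint64(1474))
```

View pics/cropA.png

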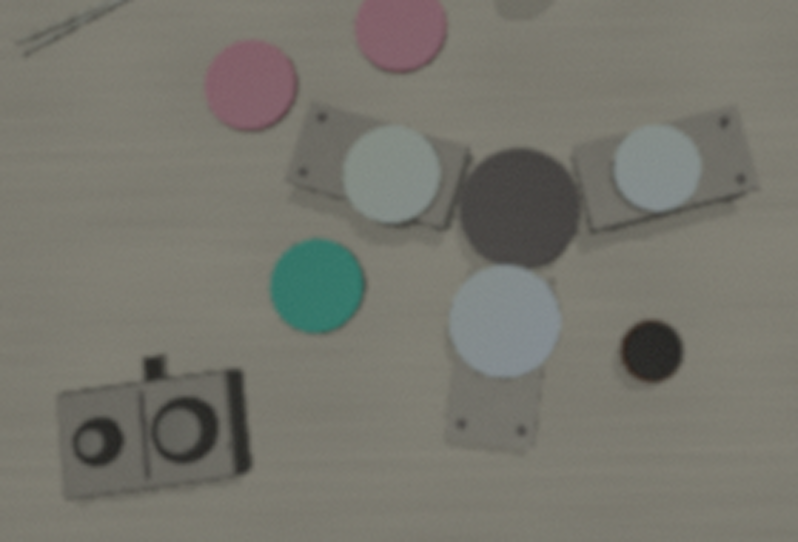

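The crop at 2.85x confirms the biggest white disc on the near shelf at full-frame (267,263), the medium one on the left shelf at (228,211) and the smallest on the right shelf at (321,208). All three are white; the decoys are pink or turquoise and lie on the bench.

```bash
cat > meas.py <<'E'
from h import *
def circ(P):
    A=np.c_[2*P[:,:2],np.ones(len(P))]; s=np.linalg.lstsq(A,(P[:,:2]**2).sum(1),rcond=None)[0]; return s[:2],2*np.sqrt(s[2]+s[:2]@s[:2])
def comp(c,m,uv,z,hull=True):
    m=cv2.resize(m.astype(np.float32),None,fx=1,fy=1); m=(m>0).astype(np.uint8)
    n,l=cv2.connectedComponents(m,connectivity=4); m=(l==l[uv[1],uv[0]]).astype(np.uint8)
    k=max(cv2.findContours(m,0,1)[0],key=cv2.contourArea)[:,0]
    P=np.array([ray(c,u,v,z) for u,v in k]); ctr,d=circ(P); r=np.abs(np.linalg.norm(P[:,:2]-ctr,axis=1)-d/2).max()
    (eu,ev),ax,_=cv2.fitEllipse(k)
    return ray(c,eu,ev,z).round(1),np.round(ctr,1),round(d,1),round(r,1),m.sum(),k
def discmask(c):
    i=cv2.GaussianBlur(c['img'],(3,3),0).astype(int); return (i[:,:,2]-i[:,:,0]>-4)&(i.max(2)>110)&(i[:,:,1]-i[:,:,0]<20)
if __name__=='__main__':
    for n,uvs in (('top0',[(267,263),(228,211),(321,208),(272,222)]),('scene0',[(284,174),(338,193),(259,221),(296,209)])):
        c=load(n); g=cv2.GaussianBlur(c['img'],(3,3),0).max(2)
        for uv,z in zip(uvs[:3],(51.5,61.5,71.5)): print(n,uv,z,*comp(c,discmask(c),uv,z)[:5])
        for t in (84,90,96): print('chuck',t,g[uvs[3][1],uvs[3][0]],*comp(c,g<t,uvs[3],40)[:5])
    c=load('top0')
    for z,nm,l in ((41.5,'low',[(461,424),(521,430)]),(51.5,'mid',[(321,117),(302,172)]),(61.5,'high',[(724,122),(741,179)])):
        P=[ray(c,90+(u+.5)/2.85-.5,150+(v+.5)/2.85-.5,z)[:2] for u,v in l]; print(nm,np.round(P,1),np.mean(P,0))
E
python3 meas.py
```

```text
top0 (267, 263) 51.5 [517.6  42.1  51.5] [517.9  42.2] 88.7 1.9 1264
top0 (228, 211) 61.5 [637.5 130.2  61.5] [637.7 130.2] 76.2 1.6 897
top0 (321, 208) 71.5 [635.1 -82.4  71.5] [635.3 -82.4] 67.9 2.0 754
chuck 84 70 [610.   29.4  40. ] [610.4  29.7] 95.4 5.8 1359
chuck 90 70 [610.4  31.2  40. ] [610.8  32. ] 100.1 11.6 1451
chuck 96 70 [610.5  32.2  40. ] [610.8  33. ] 102.9 14.4 1532
scene0 (284, 174) 51.5 [614.  -28.2  51.5] [315.6 112.3] 1680.9 335.8 232613
scene0 (338, 193) 61.5 [620.4 -31.1  61.5] [325.2 107.9] 1662.9 332.1 232613
scene0 (259, 221) 71.5 [626.8 -34.   71.5] [334.8 103.4] 1644.8 328.5 232613
chuck 84 68 [640.3  -8.7  40. ] [682.   10.5] 224.2 107.7 2376
chuck 90 68 [643.5  -2.8  40. ] [681.7  12.2] 226.7 110.0 2595
chuck 96 68 [647.2   3.7  40. ] [682.9  13.4] 232.0 112.1 2756
low [[438.   79. ]
 [432.3  31.3]] [435.14909979  55.15905996]
mid [[688.4 190.1]
 [643.1 205.6]] [665.75723006 197.80528063]
high [[ 671.8 -137.7]
 [ 625.3 -149. ]] [ 648.54596251 -143.34496761]
```

```bash
cat >> h.py <<'E'
def rel(x,y,z,yaw):
    from scipy.spatial.transform import Rotation as Ro
    o=arm.get_obs(); R=Ro.from_quat(o['ee_rot']).as_matrix(); t=Ro.from_euler('zx',[yaw,180],degrees=True).as_matrix()
    d=R.T@(np.array([x,y,z])-o['ee_pos'])/400; a=Ro.from_matrix(R.T@t).as_rotvec()/(np.pi/2)
    print('rel',d.round(4),a.round(4),'t',round(o['time'],2))
    return d,a
E
python3 - <<'E'
from h import *
from meas import *
print('bottle base',ray(load('top0'),279,140,0),'cap',ray(load('top0'),278,118,150),'jar',ray(load('top0'),319,273,48))
s=load('scene0'); i=cv2.GaussianBlur(s['img'],(3,3),0).astype(int)
print([i[p[1],p[0]] for p in [(284,174),(338,193),(259,221),(200,280)]])
t=load('top0'); 
cv2.imwrite('pics/keys.png',np.vstack([cv2.resize(t['img'][275:330,100:190,::-1],None,fx=6,fy=6,interpolation=2),cv2.resize(s['img'][95:140,320:410,::-1],None,fx=6,fy=6,interpolation=2)])[:600])
rel(446.9,53.7,110,-8)
E
```

```text
bottle base [821.7930129    9.26795096   0.        ] cap [821.23715583   4.85404523 150.        ] jar [491.48379135 -75.43561227  48.        ]
[array([161, 170, 153]), array([161, 169, 153]), array([161, 170, 154]), array([150, 144, 131])]
rel [ 1.1025 -1.0874  0.347 ] [-9.000e-04 -1.000e-04  1.147e-01] t 0.1
```

View pics/keys.png

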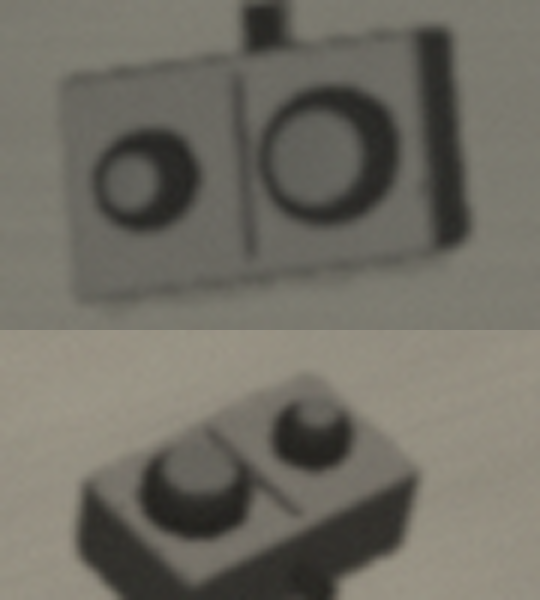

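The crop shows the console's key tops. In the top view the small one is at (121.6,304.9) and the large one at (152.5,300.8). In the scene view they are at (373.3,108.3) and (354.3,117.9).

```bash
sed -i "s/'zx'/'ZX'/" h.py
python3 - <<'E'
from h import *
t=load('top0');s=load('scene0')
def tri(a,b):
    L=[]
    for c,(u,v) in((t,a),(s,b)):
        p,q=ray(c,u,v,0),ray(c,u,v,100); L.append((p,(q-p)/np.linalg.norm(q-p)))
    (p,d),(q,e)=L; k=np.linalg.lstsq(np.c_[d,-e],q-p,rcond=None)[0]; A=p+k[0]*d;B=q+k[1]*e
    return ((A+B)/2).round(1),np.linalg.norm(A-B).round(1)
print(tri((121.6,304.9),(373.3,108.3)),tri((152.5,300.8),(354.3,117.9)))
rel(306,-222,250,-8); rel(446.9,53.7,110,-8)
E
python3 -m creep '0.55 -0.54 0 0 0 0.292 0.65;0.55 -0.54 0 0 0 0.292 0.65;0.55 -0.54 0 0 0 0.292 0.65;0.55 -0.54 0 0 0 0.292 0.65;0.55 -0.54 0 0 0 0.292 0.65;0.55 -0.54 0 0 0 0.292 0.65;0.55 -0.54 0 0 0 0.292 0.65;0.55 -0.54 0 0 0 0.292 0.65'
python3 -c "
from h import *
rel(446.9,53.7,110,-8)"
```

```text
(array([432.2, 367.9,  71.1]), np.float64(4.4)) (array([440. , 299.5,  70. ]), np.float64(6.0))
rel [ 0.5516 -0.5443 -0.0038] [-9.000e-04  1.000e-04  2.925e-01] t 0.1
rel [ 1.1025 -1.0874  0.347 ] [-9.000e-04  1.000e-04  2.925e-01] t 0.1
time: 0.77
ee_pos: [306.6, -220.2, 248.5]
ee_rot: [0.998, -0.068, -0.0, -0.001]
ft_force: [-1.0, -0.1, -0.3]
finger_gap: 59.9
grasp_force: 0.0
rel [ 0.254  -0.7256  0.3476] [-0.0011  0.0002  0.0017] t 0.77
```

```bash
python3 -m creep '0.253 -0.726 0.2 0 0 0 0.65;0.253 -0.726 0.2 0 0 0 0.65;0.253 -0.726 0.2 0 0 0 0.65;0.253 -0.726 0.2 0 0 0 0.65;0.253 -0.726 0.2 0 0 0 0.65;0.253 -0.726 0.2 0 0 0 0.65;0.253 -0.726 0.2 0 0 0 0.65;0.253 -0.726 0.2 0 0 0 0.65;0.253 -0.726 0.2 0 0 0 0.65;0.253 -0.726 0.2 0 0 0 0.65'
python3 -c "
from h import *
rel(446.9,53.7,67.5,-8)"
```

```text
time: 1.6
ee_pos: [446.1, 50.5, 167.9]
ee_rot: [0.998, -0.068, -0.001, 0.0]
ft_force: [0.0, 0.3, -0.3]
finger_gap: 59.7
grasp_force: 0.0
rel [ 0.0013 -0.0083  0.251 ] [0.0003 0.0013 0.0025] t 1.6
```

```bash
python3 -m creep '0 0 0.1 0 0 0 0.65;0 0 0.15 0 0 0 0.65;0 0 0.2 0 0 0 0.65;0 0 0.23 0 0 0 0.65;0 0 0.25 0 0 0 0.65;0 0 0.25 0 0 0 0.65;0 0 0.25 0 0 0 0.65;0 0 0.25 0 0 0 0.65'
python3 -c "
from h import *
rel(446.9,53.7,67.5,-8)
rel(567.7,36.8,67.5,-8)"
```

```text
time: 2.27
ee_pos: [447.0, 49.0, 69.6]
ee_rot: [0.998, -0.07, 0.001, 0.0]
ft_force: [-0.6, -0.3, 0.2]
finger_gap: 59.6
grasp_force: 0.0
rel [-0.002  -0.0117  0.0052] [-0.     -0.0011  0.0001] t 2.27
rel [ 0.303  -0.0119  0.0058] [-0.     -0.0011  0.0001] t 2.27
```

```bash
python3 -m creep '0.01 -0.012 0.005 0 0 0 0.65;0.03 -0.012 0.005 0 0 0 0.65;0.05 -0.012 0.005 0 0 0 0.65;0.065 -0.012 0.005 0 0 0 0.65;0.08 -0.012 0.005 0 0 0 0.65;0.095 -0.012 0.005 0 0 0 0.65;0.11 -0.012 0.005 0 0 0 0.65;0.125 -0.012 0.005 0 0 0 0.65;0.14 -0.012 0.005 0 0 0 0.65;0.155 -0.012 0.005 0 0 0 0.65;0.17 -0.012 0.005 0 0 0 0.65;0.185 -0.012 0.005 0 0 0 0.65;0.2 -0.012 0.005 0 0 0 0.65;0.215 -0.012 0.005 0 0 0 0.65;0.23 -0.012 0.005 0 0 0 0.65;0.24 -0.012 0.005 0 0 0 0.65;0.248 -0.012 0.005 0 0 0 0.65;0.25 -0.012 0.005 0 0 0 0.65;0.25 -0.012 0.005 0 0 0 0.65;0.25 -0.012 0.005 0 0 0 0.65'
python3 - <<'E'
from h import *
rel(567.7,36.8,67.5,-8)
a=shot('top','top1'); b=shot('scene','scene1')
cv2.imwrite('pics/v1.png',np.hstack([cv2.resize(x[:,:,::-1],None,fx=4,fy=4,interpolation=2) for x in (a['img'][180:300,225:320],b['img'][140:260,240:335])]))
E
```

```text
time: 3.93
ee_pos: [546.3, 40.3, 66.7]
ee_rot: [0.998, -0.069, 0.0, 0.0]
ft_force: [-0.0, 1.1, -0.1]
finger_gap: 59.5
grasp_force: 0.1
rel [ 0.0543  0.0012 -0.002 ] [ 0.0001 -0.0003  0.0005] t 3.93
```

View pics/v1.png

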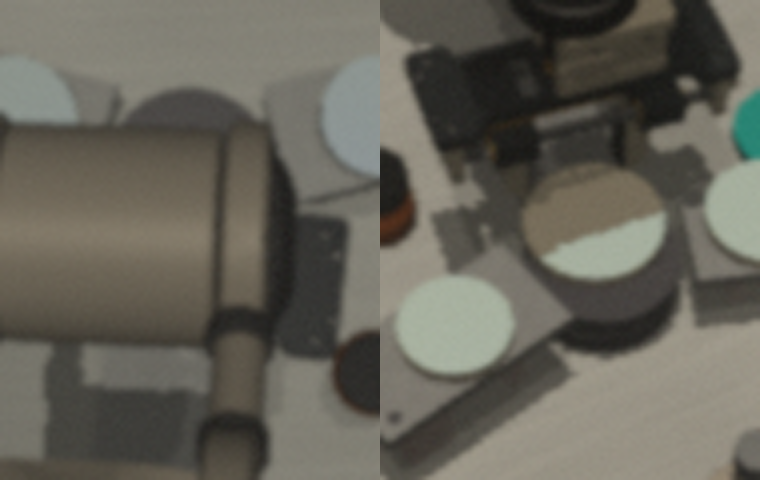

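Top is blocked by the arm. The scene view shows the large disc seated in both fingers on the chuck edge, centre about (293.3,194.9).

Run:
```python
from h import *
from meas import circ
b=load('scene1'); s=load('scene0')
print('disc scene',ray(b,293.3,194.9,51))
for n,p in (('L',(517.6,42.1,51.5)),('M',(637.5,130.2,61.5)),('S',(635.1,-82.4,71.5)),('ch',(610.3,30.8,40))): print(n,proj(s,p).round(1))
# disc centroids in scene0 : greenish white
i=cv2.GaussianBlur(s['img'],(3,3),0).astype(int); m=((i[:,:,1]-i[:,:,0]>2)&(i.max(2)>140)).astype(np.uint8)
n,l,st,ce=cv2.connectedComponentsWithStats(m)
for k in range(1,n):
    if st[k,4]>150:
        print(st[k],ce[k].round(1),[ray(s,*ce[k],z)[:2].round(1) for z in(51.5,61.5,71.5)])
```

```text
disc scene [590.20469533  34.85316204  51.        ]
L [282.9 173.7]
M [336.2 192.2]
S [257.9 221.1]
ch [295.5 203.9]
[465  75  39  17 160] [484.5  84.4] [array([477.8, 741.5]), array([485.6, 730.3]), array([493.5, 719.1])]
[528 120  32  16 189] [541.2 128.6] [array([694.3, 757.8]), array([699.8, 746.4]), array([705.3, 735. ])]
[267 161  34  26 702] [283.4 173.5] [array([517.5,  43.6]), array([524.9,  39.9]), array([532.3,  36.2])]
[321 179  32  26 628] [336.8 191.7] [array([630.6, 137.1]), array([636.8, 132.4]), array([643. , 127.6])]
[106 198  55  42 490] [133.  220.1] [array([ 485.1, -344.9]), array([ 492.9, -344.5]), array([ 500.7, -344. ])]
[244 209  29  24 544] [258.1 220.5] [array([621.1, -76.2]), array([627.4, -78.7]), array([633.7, -81.1])]
[163 340  28  33 475] [176.6 356. ] [array([ 844.8, -359. ]), array([ 848.7, -358.4]), array([ 852.6, -357.8])]
[142 354  28  35 498] [155.2 371.3] [array([ 854.5, -406.5]), array([ 858.3, -405.4]), array([ 862.1, -404.2])]
```

```bash
python3 -m creep '0.008 0.001 0 0 0 0 0.65;0.016 0.001 0 0 0 0 0.65;0.024 0.001 0 0 0 0 0.65;0.032 0.001 0 0 0 0 0.65;0.04 0.001 0 0 0 0 0.65;0.046 0.001 0 0 0 0 0.65;0.05 0.001 0 0 0 0 0.65;0.053 0.001 0 0 0 0 0.65;0.053 0.001 0 0 0 0 0.65;0.053 0.001 0 0 0 0 0.65;0.053 0.001 0 0 0 0 0.65'
python3 -c "
from h import *
rel(567.7,36.8,67.5,-8)"
python3 -m creep '-0.03 0 0 0 0 0 0.65;-0.12 0 -0.05 0 0 0 0.65;-0.25 0 -0.2 0 0 0 0.65;-0.3 0 -0.3 0 0 0 0.65;-0.3 0 -0.4 0 0 0 0.65;-0.3 0 -0.4 0 0 0 0.65;-0.3 0 -0.4 0 0 0 0.65;-0.3 0 -0.4 0 0 0 0.65'
python3 - <<'E'
from h import *
from meas import *
a=shot('top','top2'); b=shot('scene','scene2')
i=a['img']; print(i[223,272],i[250,272])
cv2.imwrite('pics/v2.png',np.hstack([cv2.resize(x[:,:,::-1],None,fx=4,fy=4,interpolation=2) for x in (a['img'][170:290,225:320],b['img'][140:260,240:335])]))
for n,z in(('scene2',50),):
  c=load(n); i=cv2.GaussianBlur(c['img'],(3,3),0).astype(int); m=((i[:,:,1]-i[:,:,0]>2)&(i.max(2)>140)); print(comp(c,m,(297,200),50)[:5])
print(comp(a,discmask(a),(272,222),50)[:5])
E
```

```text
time: 4.95
ee_pos: [567.2, 37.0, 66.8]
ee_rot: [0.998, -0.069, 0.0, 0.0]
ft_force: [-1.2, -0.4, -0.4]
finger_gap: 59.6
grasp_force: 0.4
rel [ 0.0013  0.0002 -0.0018] [ 0.     -0.0003  0.0005] t 4.95
time: 5.62
ee_pos: [449.1, 53.6, 228.8]
ee_rot: [0.998, -0.069, 0.003, 0.0]
ft_force: [-0.3, 0.6, -0.8]
finger_gap: 59.4
grasp_force: 0.0
[138 146 143] [118 116 108]
(array([609.9,  31.7,  50. ]), array([609.1,  32.1]), np.float64(84.7), np.float64(1.9), np.uint64(783))
(array([610.1,  30.6,  50. ]), array([610.4,  30.7]), np.float64(88.2), np.float64(1.7), np.uint64(1195))
```

View pics/v2.png

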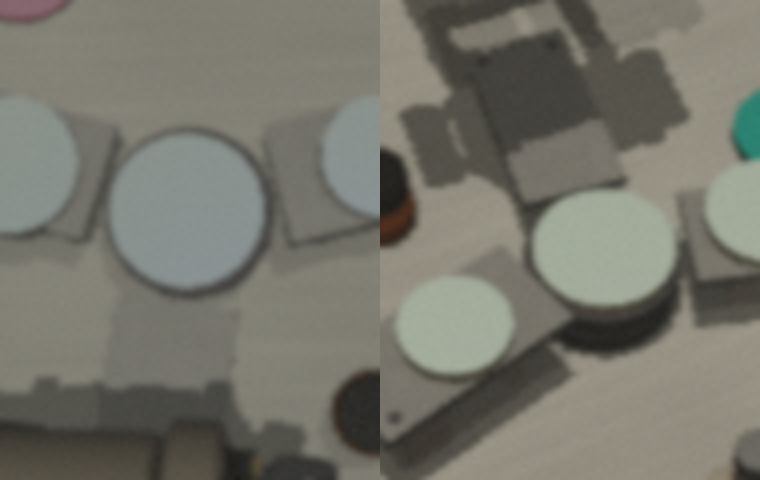

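The crop shows the large disc flat on the chuck with an even dark rim all round: top view centre about (272,223), and (610.1,30.6) against the chuck's (610.3,30.8). Next is the medium disc.

Run:
```python
from h import *
rel(653.9,190,150,74.7)
```

```text
rel [ 0.4625 -0.4091  0.1899] [-1.000e-04  3.000e-04 -9.184e-01] t 5.72
```

```bash
python3 -m creep '0.463 -0.409 0.19 0 0 -0.918 0.565;0.463 -0.409 0.19 0 0 -0.918 0.565;0.463 -0.409 0.19 0 0 -0.918 0.565;0.463 -0.409 0.19 0 0 -0.918 0.565;0.463 -0.409 0.19 0 0 -0.918 0.565;0.463 -0.409 0.19 0 0 -0.918 0.565;0.463 -0.409 0.19 0 0 -0.918 0.565;0.463 -0.409 0.19 0 0 -0.918 0.565;0.463 -0.409 0.19 0 0 -0.918 0.565;0.463 -0.409 0.19 0 0 -0.918 0.565;0.463 -0.409 0.19 0 0 -0.918 0.565;0.463 -0.409 0.19 0 0 -0.918 0.565;0.463 -0.409 0.19 0 0 -0.918 0.565;0.463 -0.409 0.19 0 0 -0.918 0.565;0.463 -0.409 0.19 0 0 -0.918 0.565;0.463 -0.409 0.19 0 0 -0.918 0.565'
python3 - <<'E'
from h import *
rel(653.9,190,77.5,74.7)
E
```

```text
time: 7.05
ee_pos: [654.2, 189.9, 149.8]
ee_rot: [0.796, 0.606, -0.001, -0.0]
ft_force: [0.6, -0.2, -0.5]
finger_gap: 51.9
grasp_force: 0.0
rel [ 0.0002 -0.0005  0.1809] [-0.0006  0.0004 -0.0014] t 7.05
```

```bash
python3 -m creep '0 0 0.06 0 0 0 0.565;0 0 0.12 0 0 0 0.565;0 0 0.16 0 0 0 0.565;0 0 0.181 0 0 0 0.565;0 0 0.181 0 0 0 0.565;0 0 0.181 0 0 0 0.565'
python3 - <<'E'
from h import *
rel(653.9,190,77.5,74.7);rel(620.8,69.3,77.5,74.7)
E
python3 -m creep '-0.015 0 0 0 0 0 0.565;-0.03 0 0 0 0 0 0.565;-0.045 0 0 0 0 0 0.565;-0.06 0 0 0 0 0 0.565;-0.075 0 0 0 0 0 0.565;-0.09 0 0 0 0 0 0.565;-0.105 0 0 0 0 0 0.565;-0.12 0 0 0 0 0 0.565;-0.135 0 0 0 0 0 0.565;-0.15 0 0 0 0 0 0.565;-0.165 0 0 0 0 0 0.565;-0.18 0 0 0 0 0 0.565;-0.195 0 0 0 0 0 0.565;-0.21 0 0 0 0 0 0.565;-0.225 0 0 0 0 0 0.565;-0.24 0 0 0 0 0 0.565;-0.255 0 0 0 0 0 0.565;-0.267 0 0 0 0 0 0.565;-0.275 0 0 0 0 0 0.565;-0.275 0 0 0 0 0 0.565'
python3 - <<'E'
from h import *
from meas import *
rel(620.8,69.3,77.5,74.7)
a=shot('top','top3'); b=shot('scene','scene3')
cv2.imwrite('pics/v3.png',np.hstack([cv2.resize(x[:,:,::-1],None,fx=4,fy=4,interpolation=2) for x in (a['img'][170:290,225:320],b['img'][140:260,240:335])]))
E
```

```text
time: 7.55
ee_pos: [654.5, 190.0, 78.5]
ee_rot: [0.795, 0.606, 0.0, 0.0]
ft_force: [-0.0, -0.5, 0.6]
finger_gap: 51.9
grasp_force: 0.0
rel [-0.0004 -0.0015  0.0025] [ 0.0001  0.     -0.0007] t 7.55
rel [-0.3133 -0.0014  0.0025] [ 0.0001  0.     -0.0007] t 7.55
time: 9.22
ee_pos: [624.7, 82.9, 78.0]
ee_rot: [0.795, 0.606, -0.001, -0.0]
ft_force: [-0.3, 1.4, 1.2]
finger_gap: 52.0
grasp_force: 0.7
rel [-0.0353 -0.0005  0.0012] [-0.0006  0.0006 -0.0008] t 9.22
```

View pics/v3.png

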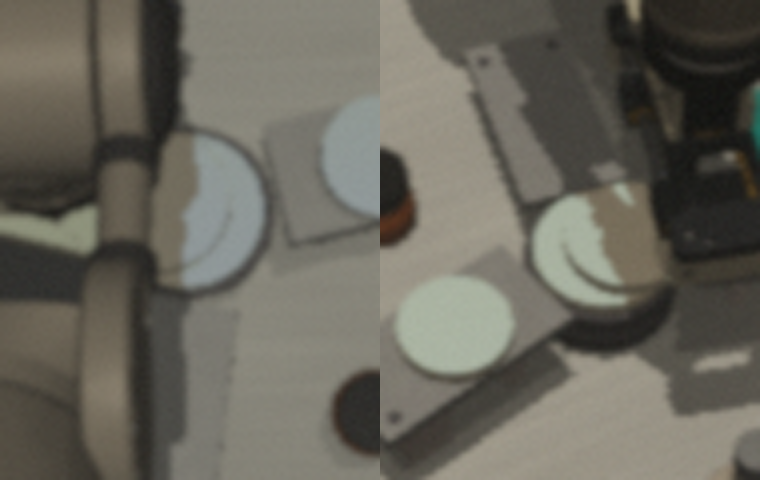

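The medium disc is sliding over the large one, with its leading edge at crop x of about 230. The large disc hasn't moved, so I'll finish the push.

```bash
python3 -m creep '-0.007 0 0 0 0 0 0.565;-0.014 0 0 0 0 0 0.565;-0.021 0 0 0 0 0 0.565;-0.027 0 0 0 0 0 0.565;-0.031 0 0 0 0 0 0.565;-0.034 0 0 0 0 0 0.565;-0.035 0 0 0 0 0 0.565;-0.035 0 0 0 0 0 0.565;-0.035 0 0 0 0 0 0.565;-0.035 0 0 0 0 0 0.565'
python3 -c "
from h import *
rel(620.8,69.3,77.5,74.7)"
python3 -m creep '0.03 0 0 0 0 0 0.565;0.12 0 -0.05 0 0 0 0.565;0.2 0 -0.15 0 0 0 0.565;0.28 0 -0.25 0 0 0 0.565;0.28 0 -0.3 0 0 0 0.565;0.28 0 -0.3 0 0 0 0.565;0.28 0 -0.3 0 0 0 0.565'
python3 - <<'E'
from h import *
from meas import *
a=shot('top','top4'); b=shot('scene','scene4')
cv2.imwrite('pics/v4.png',np.hstack([cv2.resize(x[:,:,::-1],None,fx=4,fy=4,interpolation=2) for x in (a['img'][170:290,225:320],b['img'][140:260,240:335])]))
print(comp(a,discmask(a),(272,222),55)[:5])
rel(580,-105,210,102)
E
```

```text
time: 10.15
ee_pos: [621.4, 70.3, 78.3]
ee_rot: [0.795, 0.606, -0.0, 0.0]
ft_force: [0.2, -0.7, -0.2]
finger_gap: 51.8
grasp_force: 0.2
rel [-0.0029 -0.0009  0.0019] [-0.0001  0.0002 -0.0003] t 10.15
time: 10.73
ee_pos: [652.2, 180.4, 200.9]
ee_rot: [0.795, 0.607, 0.002, 0.001]
ft_force: [-0.3, -0.1, -1.0]
finger_gap: 52.2
grasp_force: 0.0
(array([609.4,  29.1,  55. ]), array([609.7,  29.2]), np.float64(87.8), np.float64(4.1), np.uint64(1200))
rel [-0.7304  0.0173 -0.0312] [-0.0012  0.0004 -0.3035] t 10.83
```

View pics/v4.png

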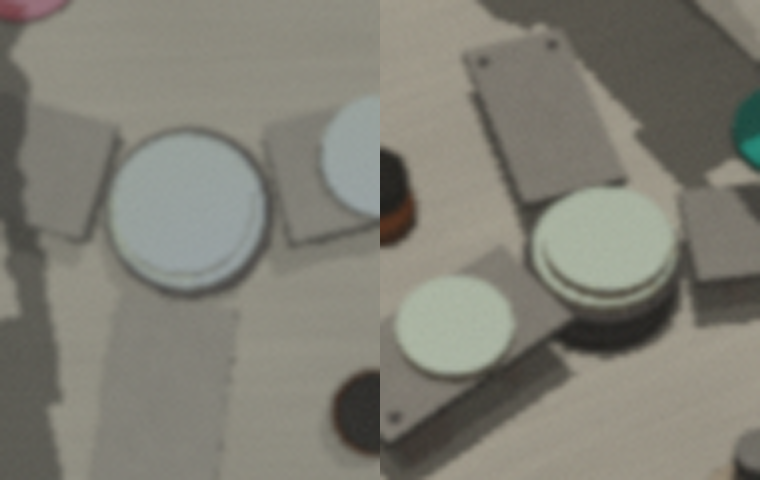

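The crop shows the medium disc flat on the large one, but the crescent of the large disc is wider at the lower right. I'll measure that offset numerically.

```bash
cat > ring.py <<'E'
from h import *
from scipy.ndimage import map_coordinates
def ring(c,ctr,z,r0,r1,D,show=False):
    g=cv2.GaussianBlur(c['img'].astype(np.float32).sum(2)/3,(0,0),0.7); P=[];
    for a in np.deg2rad(np.arange(0,360,6)):
        rr=np.arange(r0,r1,.5); q=np.array([proj(c,(ctr[0]+r*np.cos(a),ctr[1]+r*np.sin(a),z)) for r in rr])
        v=map_coordinates(g,[q[:,1],q[:,0]],order=1); k=np.argmin(np.gradient(v))
        if -np.gradient(v)[k]>1.2 and 0<k<len(rr)-1: P.append([a,rr[k]])
    P=np.array(P); X=np.c_[ctr[0]+P[:,1]*np.cos(P[:,0]),ctr[1]+P[:,1]*np.sin(P[:,0])]
    for _ in range(6):  # centre with the diameter known, outliers dropped
        from scipy.optimize import least_squares
        s=least_squares(lambda p:np.linalg.norm(X-p,axis=1)-D/2,ctr[:2],loss='soft_l1',f_scale=.7).x
    e=np.linalg.norm(X-s,axis=1)-D/2
    print(z,D,s.round(1),'n',len(X),'ok',(abs(e)<1.5).sum(),'angles',np.rad2deg(P[abs(e)<1.5,0]).round().astype(int)[::3])
    return s
E
python3 - <<'E'
from ring import *
for n in('top','scene'):
    print(n); ring(load(n+'2'),(610,31),50,38,48,90); ring(load(n+'0'),(637.5,130),61.5,34,46,80)
    ring(load(n+'4'),(610,31),50,42,48,90); ring(load(n+'4'),(610,31),60,33,45,80); ring(load(n+'4'),(612,33),60,33,45,80);
    ring(load(n+'2'),(610.3,30.8),40,47.5,53,100) if n=='top' else 0
E
```

```text
top
50 90 [609.9  30.2] n 60 ok 55 angles [  0  30  54  72  96 114 132 156 174 192 210 228 246 264 282 300 318 336
 354]
61.5 80 [638.6 130.7] n 54 ok 41 angles [  0  24  42  66  96 114 132 150 168 186 204 222 246 300]
50 90 [609.7  30.2] n 58 ok 57 angles [  0  18  42  60  78 102 126 144 162 180 198 216 234 252 270 288 306 324
 342]
60 80 [611.4  33. ] n 30 ok 19 angles [  0  18  42  60  78 102 354]
60 80 [612.4  33.2] n 38 ok 20 angles [  0  18  60  78 102 210 348]
40 100 [610.2  29.8] n 1 ok 1 angles [84]
scene
50 90 [609.2  31.9] n 51 ok 46 angles [  0  18  36  54  72 144 186 204 222 240 258 276 300 318 336 354]
61.5 80 [636.5 132.1] n 56 ok 51 angles [  0  18  36  54  78  96 114 132 156 180 234 252 270 288 306 324 342]
50 90 [609.7  31.4] n 49 ok 46 angles [  0  18  36  54  72 168 186 204 222 240 258 276 294 312 336 354]
60 80 [609.6  33. ] n 47 ok 31 angles [  0  18  36 150 180 198 276 294 312 330 354]
60 80 [610.4  34.6] n 43 ok 31 angles [  0  54  72 174 192 264 282 300 318 336 354]
```

Medium disc is about 3 mm off towards +y; I'll nudge it 2.5 mm further the same way.

Run:
```python
from h import *
rel(640,140.5,77.5,74.7); rel(620.7,67.9,77.5,74.7)
```

```text
rel [-0.0984  0.0004  0.2994] [-0.001   0.0007 -0.0002] t 10.83
rel [-0.2862  0.0018  0.2996] [-0.001   0.0007 -0.0002] t 10.83
```

```bash
python3 -m creep '-0.1 0 0.1 0 0 0 0.565;-0.1 0 0.2 0 0 0 0.565;-0.1 0 0.27 0 0 0 0.565;-0.1 0 0.3 0 0 0 0.565;-0.1 0 0.3 0 0 0 0.565;-0.15 0 0.3 0 0 0 0.565;-0.2 0 0.3 0 0 0 0.565;-0.25 0 0.3 0 0 0 0.565;-0.265 0 0.3 0 0 0 0.565;-0.272 0 0.3 0 0 0 0.565;-0.275 0 0.3 0 0 0 0.565'
python3 - <<'E'
from h import *
rel(620.7,67.9,77.5,74.7)
E
```

```text
time: 11.75
ee_pos: [622.0, 72.2, 78.1]
ee_rot: [0.795, 0.606, -0.0, -0.0]
ft_force: [0.0, -0.1, 0.7]
finger_gap: 51.6
grasp_force: 0.0
rel [-0.0113 -0.0002  0.0015] [-0.0004 -0.     -0.001 ] t 11.75
```

```bash
python3 -m creep '-0.003 0 0 0 0 0 0.565;-0.006 0 0 0 0 0 0.565;-0.008 0 0 0 0 0 0.565;-0.01 0 0 0 0 0 0.565;-0.01 0 0 0 0 0 0.565;-0.01 0 0 0 0 0 0.565;-0.01 0 0 0 0 0 0.565'
python3 - <<'E'
from h import *
rel(620.7,67.9,77.5,74.7)
E
python3 -m creep '0.03 0 0 0 0 0 0.565;0.12 0 -0.05 0 0 0 0.565;0.2 0 -0.15 0 0 0 0.565;0.28 0 -0.25 0 0 0 0.565;0.28 0 -0.3 0 0 0 0.565;0.28 0 -0.3 0 0 0 0.565;0.28 0 -0.3 0 0 0 0.565'
python3 - <<'E'
from ring import *
for n in('top','scene'):
    print(n); c=shot(n,n+'5')
    ring(c,(610,31),50,42,48,90); ring(c,(610,31),60,33,45,80)
E
```

```text
time: 12.33
ee_pos: [621.0, 68.8, 78.3]
ee_rot: [0.795, 0.607, 0.0, -0.0]
ft_force: [-1.1, 0.7, -0.7]
finger_gap: 51.7
grasp_force: 0.5
rel [-0.0023 -0.0001  0.0019] [ 0.     -0.     -0.0002] t 12.33
time: 12.92
ee_pos: [651.6, 178.3, 200.9]
ee_rot: [0.795, 0.607, 0.002, 0.001]
ft_force: [-0.6, 0.2, -0.7]
finger_gap: 51.9
grasp_force: 0.0
top
50 90 [609.6  30.3] n 58 ok 57 angles [  6  24  48  66  84 108 126 144 162 180 198 216 234 252 270 288 306 324
 342]
60 80 [611.2  32.9] n 31 ok 17 angles [  0  18  42  60  78 102]
scene
50 90 [609.6  31.3] n 50 ok 48 angles [  0  18  36  54  72 156 174 192 210 228 246 264 282 300 318 342]
60 80 [609.2  31.8] n 48 ok 28 angles [  0  18  42 168 204 282 300 318 336 354]
```

Run:
```python
from h import *
rel(647.2,-137.2,160,102.4)
```

```text
rel [-0.7582  0.2009  0.0935] [-0.0012  0.0005 -0.3081] t 13.02
```

```bash
python3 -m creep '-0.758 0.201 0.02 0 0 -0.308 0.522;-0.758 0.201 0.02 0 0 -0.308 0.522;-0.758 0.201 0.02 0 0 -0.308 0.522;-0.758 0.201 0.02 0 0 -0.308 0.522;-0.758 0.201 0.02 0 0 -0.308 0.522;-0.758 0.201 0.02 0 0 -0.308 0.522;-0.758 0.201 0.02 0 0 -0.308 0.522;-0.758 0.201 0.02 0 0 -0.308 0.522;-0.758 0.201 0.093 0 0 -0.308 0.522;-0.758 0.201 0.093 0 0 -0.308 0.522;-0.758 0.201 0.093 0 0 -0.308 0.522;-0.758 0.201 0.093 0 0 -0.308 0.522;-0.758 0.201 0.093 0 0 -0.308 0.522'
python3 - <<'E'
from h import *
rel(647.2,-137.2,87.5,102.4)
E
```

```text
time: 14.1
ee_pos: [648.3, -136.2, 161.9]
ee_rot: [0.626, 0.78, 0.0, 0.0]
ft_force: [-0.8, 0.3, 0.1]
finger_gap: 47.8
grasp_force: 0.0
rel [-0.0016 -0.0034  0.1861] [0.0005 0.0003 0.0006] t 14.1
```

```bash
python3 -m creep '-0.001 -0.003 0.06 0 0 0 0.522;-0.001 -0.003 0.12 0 0 0 0.522;-0.001 -0.003 0.16 0 0 0 0.522;-0.001 -0.003 0.185 0 0 0 0.522;-0.001 -0.003 0.185 0 0 0 0.522;-0.001 -0.003 0.185 0 0 0 0.522;-0.001 -0.003 0.185 0 0 0 0.522'
python3 - <<'E'
from h import *
rel(647.2,-137.2,87.5,102.4);rel(617.8,-3.4,87.5,102.4)
E
```

```text
time: 14.68
ee_pos: [647.9, -137.8, 88.9]
ee_rot: [0.627, 0.779, 0.0, 0.001]
ft_force: [1.0, 0.4, -0.4]
finger_gap: 47.9
grasp_force: 0.0
rel [ 0.0018 -0.0013  0.0034] [0.0015 0.001  0.0001] t 14.68
rel [ 0.3443 -0.0012  0.0029] [0.0015 0.001  0.0001] t 14.68
```

```bash
python3 -m creep '0.02 -0.001 0.002 0 0 0 0.522;0.035 -0.001 0.002 0 0 0 0.522;0.05 -0.001 0.002 0 0 0 0.522;0.065 -0.001 0.002 0 0 0 0.522;0.08 -0.001 0.002 0 0 0 0.522;0.095 -0.001 0.002 0 0 0 0.522;0.11 -0.001 0.002 0 0 0 0.522;0.125 -0.001 0.002 0 0 0 0.522;0.14 -0.001 0.002 0 0 0 0.522;0.155 -0.001 0.002 0 0 0 0.522;0.17 -0.001 0.002 0 0 0 0.522;0.185 -0.001 0.002 0 0 0 0.522;0.2 -0.001 0.002 0 0 0 0.522;0.215 -0.001 0.002 0 0 0 0.522;0.23 -0.001 0.002 0 0 0 0.522;0.245 -0.001 0.002 0 0 0 0.522;0.26 -0.001 0.002 0 0 0 0.522;0.275 -0.001 0.002 0 0 0 0.522;0.29 -0.001 0.002 0 0 0 0.522;0.3 -0.001 0.002 0 0 0 0.522'
python3 - <<'E'
from h import *
rel(617.8,-3.4,87.5,102.4)
E
```

```text
time: 16.35
ee_pos: [620.2, -19.6, 85.9]
ee_rot: [0.627, 0.779, -0.0, -0.001]
ft_force: [-0.1, -0.6, -0.1]
finger_gap: 48.2
grasp_force: 0.6
rel [ 0.0409  0.0029 -0.0039] [-0.0006 -0.0004  0.    ] t 16.35
```

```bash
python3 -m creep '0.008 0.001 -0.002 0 0 0 0.522;0.016 0.002 -0.003 0 0 0 0.522;0.023 0.002 -0.003 0 0 0 0.522;0.029 0.002 -0.003 0 0 0 0.522;0.034 0.002 -0.003 0 0 0 0.522;0.038 0.002 -0.003 0 0 0 0.522;0.04 0.002 -0.003 0 0 0 0.522;0.04 0.002 -0.003 0 0 0 0.522;0.04 0.002 -0.003 0 0 0 0.522;0.04 0.002 -0.003 0 0 0 0.522'
python3 - <<'E'
from h import *
rel(617.8,-3.4,87.5,102.4)
E
python3 -m creep '-0.03 0 0 0 0 0 0.522;-0.12 0 -0.05 0 0 0 0.522;-0.2 0 -0.15 0 0 0 0.522;-0.28 0 -0.25 0 0 0 0.522;-0.28 0 -0.3 0 0 0 0.522;-0.28 0 -0.3 0 0 0 0.522;-0.28 0 -0.3 0 0 0 0.522'
python3 - <<'E'
from ring import *
V=[]
for n in('top','scene'):
    print(n); c=shot(n,n+'6'); V.append(c['img'][170:290,225:320] if n=='top' else c['img'][140:260,240:335])
    ring(c,(610,31),50,42,48,90); ring(c,(610,31),60,36.5,43,80); ring(c,(610,31),70,28,40,70)
cv2.imwrite('pics/v6.png',np.hstack([cv2.resize(x[:,:,::-1],None,fx=4,fy=4,interpolation=2) for x in V]))
E
```

```text
time: 17.18
ee_pos: [618.1, -4.9, 87.6]
ee_rot: [0.627, 0.779, 0.0, 0.0]
ft_force: [0.3, -0.4, -0.4]
finger_gap: 48.2
grasp_force: 0.1
rel [0.0039 0.0001 0.0001] [ 0.     -0.     -0.0003] t 17.18
time: 17.77
ee_pos: [643.1, -116.5, 210.0]
ee_rot: [0.628, 0.779, 0.001, 0.003]
ft_force: [-0.3, -0.1, -0.2]
finger_gap: 47.9
grasp_force: 0.0
top
50 90 [609.6  30.3] n 58 ok 57 angles [  0  24  48  66  84 108 126 144 162 180 198 216 234 252 270 288 306 324
 342]
60 80 [611.  32.] n 10 ok 10 angles [ 6 24 42 96]
70 70 [613.1  30.4] n 19 ok 18 angles [ 24 192 210 228 246 264]
scene
50 90 [610.1  31.2] n 41 ok 38 angles [  0  18  36  54  72 198 240 258 276 294 312 330 348]
60 80 [609.7  31.6] n 41 ok 36 angles [  0  18  36  66 138 156 174 198 216 306 324 342]
70 70 [609.9  30.2] n 48 ok 36 angles [  0 150 168 186 204 222 240 270 288 306 324 342]
```

View pics/v6.png

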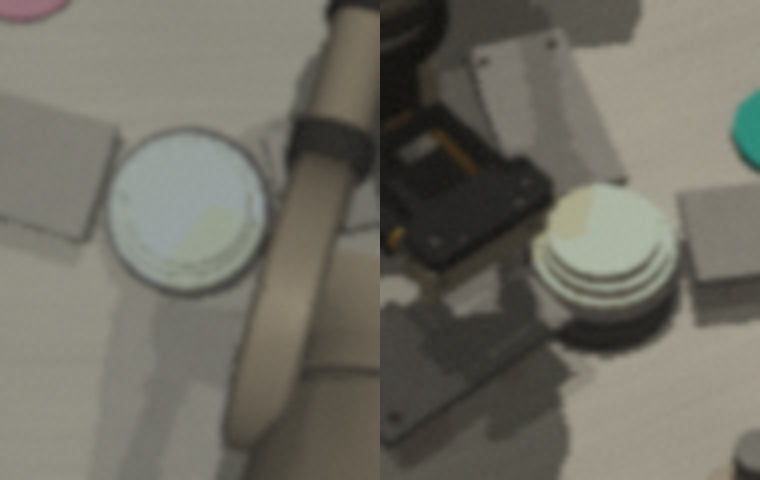

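The crop shows three concentric discs lying flat. The measured centres are all within about 2 mm of (610,31). Next, the keys.

Run:
```python
from ring import *
t=load('top0');s=load('scene0')
for a,b in(((121.6,304.9),(373.3,108.3)),((152.5,300.8),(354.3,117.9))):
    for z in (66,70,74): print(z,ray(t,*a,z)[:2].round(1),ray(s,*b,z)[:2].round(1))
rel(434,366,150,102.4); rel(434,366,100,102.4)
```

```text
66 [431.2 367.8] [428.  374.1]
70 [431.4 366.1] [431.4 371.2]
74 [431.7 364.4] [434.8 368.2]
66 [438.7 297.9] [436.9 305.4]
70 [439.  296.5] [440.3 302.8]
74 [439.2 295.2] [443.7 300.1]
rel [ 1.2843 -0.2493  0.1428] [-0.0009 -0.0005 -0.0004] t 17.87
rel [ 1.2842 -0.2491  0.2678] [-0.0009 -0.0005 -0.0004] t 17.87
```

```bash
python3 -m creep '0.7 -0.14 0 0 0 0 0;0.7 -0.14 0 0 0 0 0;0.7 -0.14 0 0 0 0 0;0.7 -0.14 0 0 0 0 0;0.7 -0.14 0 0 0 0 0;0.7 -0.14 0 0 0 0 0;0.7 -0.14 0 0 0 0 0;0.7 -0.14 0 0 0 0 0'
python3 - <<'E'
from h import *
rel(432,368,120,102.4)
E
```

```text
time: 18.53
ee_pos: [523.3, 152.9, 206.0]
ee_rot: [0.624, 0.781, -0.001, -0.002]
ft_force: [0.3, -0.1, 0.1]
finger_gap: 1.6
grasp_force: 0.0
rel [ 0.5744 -0.1028  0.2169] [-0.0029 -0.0016  0.0039] t 18.53
```

```bash
python3 -m creep '0.57 -0.1 0.1 0 0 0 0;0.57 -0.1 0.1 0 0 0 0;0.57 -0.1 0.1 0 0 0 0;0.57 -0.1 0.1 0 0 0 0;0.57 -0.1 0.1 0 0 0 0;0.57 -0.1 0.1 0 0 0 0;0.57 -0.1 0.2 0 0 0 0;0.57 -0.1 0.2 0 0 0 0;0.57 -0.1 0.2 0 0 0 0;0.57 -0.1 0.2 0 0 0 0;0.57 -0.1 0.2 0 0 0 0'
python3 - <<'E'
from h import *
rel(432,368,94,102.4); rel(432,368,86.5,102.4)
E
```

```text
time: 19.45
ee_pos: [440.5, 360.8, 128.8]
ee_rot: [0.627, 0.779, 0.001, 0.0]
ft_force: [-0.0, -0.1, 0.4]
finger_gap: 0.2
grasp_force: 0.0
rel [ 0.022  -0.0171  0.087 ] [ 0.0011 -0.0002 -0.001 ] t 19.45
rel [ 0.022  -0.0171  0.1058] [ 0.0011 -0.0002 -0.001 ] t 19.45
```

Step down while watching the force.

```bash
python3 -m creep '0.022 -0.017 0 0 0 0 0;0.022 -0.017 0.03 0 0 0 0;0.022 -0.017 0.06 0 0 0 0;0.022 -0.017 0.075 0 0 0 0;0.022 -0.017 0.08 0 0 0 0;0.022 -0.017 0.08 0 0 0 0;0.022 -0.017 0.08 0 0 0 0'
python3 -m creep '0 0 0.003 0 0 0 0;0 0 0.006 0 0 0 0;0 0 0.009 0 0 0 0;0 0 0.012 0 0 0 0;0 0 0.012 0 0 0 0'
```

```text
time: 20.03
ee_pos: [431.2, 368.6, 96.2]
ee_rot: [0.627, 0.779, 0.0, 0.0]
ft_force: [0.1, 0.0, -0.3]
finger_gap: 0.5
grasp_force: 0.0
time: 20.45
ee_pos: [431.3, 368.7, 91.0]
ee_rot: [0.627, 0.779, 0.001, 0.0]
ft_force: [1.6, 0.4, 3.7]
finger_gap: 0.6
grasp_force: 1.6
```

```bash
python3 -m creep '0 0 0.003 0 0 0 0;0 0 0.006 0 0 0 0;0 0 0.006 0 0 0 0;0 0 0.006 0 0 0 0'
```

```text
time: 20.78
ee_pos: [431.3, 368.7, 88.6]
ee_rot: [0.627, 0.779, 0.001, 0.0]
ft_force: [1.2, 0.7, 5.3]
finger_gap: 0.8
grasp_force: 2.3
```

```bash
python3 -m creep '0 0 0.002 0 0 0 0;0 0 0.005 0 0 0 0;0 0 0.005 0 0 0 0;0 0 0.005 0 0 0 0'
```

```text
time: 21.12
ee_pos: [431.3, 368.7, 88.0]
ee_rot: [0.627, 0.779, 0.001, 0.0]
ft_force: [-1.9, -1.4, 16.0]
finger_gap: 0.3
grasp_force: 8.1
```

Bottomed out at 16 N. Lift, then go to the large key.

```bash
python3 -m creep '0 0 -0.05 0 0 0 0;0 0 -0.1 0 0 0 0;0 0 -0.1 0 0 0 0;0 0 -0.1 0 0 0 0;0 0 -0.1 0 0 0 0'
python3 - <<'E'
from h import *
rel(440,299.5,98,102.4)
E
```

```text
time: 21.53
ee_pos: [430.0, 367.9, 125.1]
ee_rot: [0.627, 0.779, -0.001, -0.0]
ft_force: [-0.2, 0.0, 0.8]
finger_gap: 0.3
grasp_force: 0.0
rel [-0.1723 -0.0122  0.068 ] [-0.0015  0.0006 -0.0002] t 21.53
```

```bash
python3 -m creep '-0.172 -0.012 0 0 0 0 0;-0.172 -0.012 0 0 0 0 0;-0.172 -0.012 0 0 0 0 0;-0.172 -0.012 0.03 0 0 0 0;-0.172 -0.012 0.06 0 0 0 0;-0.172 -0.012 0.07 0 0 0 0;-0.172 -0.012 0.07 0 0 0 0;-0.172 -0.012 0.07 0 0 0 0'
python3 -m creep '0 0 0.003 0 0 0 0;0 0 0.006 0 0 0 0;0 0 0.009 0 0 0 0;0 0 0.012 0 0 0 0;0 0 0.012 0 0 0 0'
```

```text
time: 22.2
ee_pos: [440.5, 300.2, 97.7]
ee_rot: [0.627, 0.779, -0.001, -0.0]
ft_force: [0.0, 0.2, 0.6]
finger_gap: 0.3
grasp_force: 0.0
time: 22.62
ee_pos: [441.0, 300.4, 93.6]
ee_rot: [0.627, 0.779, 0.0, 0.0]
ft_force: [-0.1, 0.6, 2.1]
finger_gap: 0.5
grasp_force: 0.8
```

```bash
python3 -m creep '0 0 0.003 0 0 0 0;0 0 0.006 0 0 0 0;0 0 0.009 0 0 0 0;0 0 0.012 0 0 0 0;0 0 0.012 0 0 0 0;0 0 0.012 0 0 0 0'
```

```text
time: 23.12
ee_pos: [441.1, 300.4, 88.8]
ee_rot: [0.627, 0.779, 0.0, 0.0]
ft_force: [-0.6, 2.0, 5.2]
finger_gap: 0.5
grasp_force: 2.2
```

```bash
python3 -m creep '0 0 0.002 0 0 0 0;0 0 0.005 0 0 0 0;0 0 0.006 0 0 0 0;0 0 0.006 0 0 0 0;0 0 0.006 0 0 0 0'
```

```text
time: 23.53
ee_pos: [441.2, 300.4, 88.0]
ee_rot: [0.627, 0.779, 0.001, 0.0]
ft_force: [-4.3, -1.3, 18.3]
finger_gap: 0.7
grasp_force: 9.0
```

Bottomed. Lift clear and check the stack.

```bash
python3 -m creep '0 0 -0.05 0 0 0 0;0 0 -0.1 0 0 0 0;0 0 -0.2 0 0 0 0;0 0 -0.3 0 0 0 0;0 0 -0.3 0 0 0 0;0 0 -0.3 0 0 0 0;0 0 -0.3 0 0 0 0;0 0 -0.3 0 0 0 0'
python3 - <<'E'
from ring import *
for n in('top','scene'):
    c=shot(n,n+'7'); ring(c,(610,31),50,42,48,90); ring(c,(610,31),60,36.5,43,80); ring(c,(610,31),70,30,38,70)
E
```

```text
time: 24.2
ee_pos: [440.1, 299.6, 204.5]
ee_rot: [0.627, 0.779, -0.002, -0.001]
ft_force: [-0.7, -0.9, -0.6]
finger_gap: 0.2
grasp_force: 0.0
50 90 [609.7  30.3] n 56 ok 55 angles [  0  24  48  72 102 120 138 156 174 192 210 228 246 264 282 300 318 336
 354]
60 80 [611.2  31.7] n 11 ok 11 angles [ 6 24 42 96]
70 70 [612.4  30.4] n 17 ok 15 angles [180 204 222 240 258]
50 90 [609.8  31.1] n 46 ok 44 angles [  0  18  36  54  72 186 204 222 240 258 276 294 312 330 348]
60 80 [609.4  31.3] n 38 ok 34 angles [  0  18  36  72 144 162 180 198 216 312 330 354]
70 70 [609.8  30.2] n 41 ok 30 angles [  0 150 168 186 204 264 288 306 324 342]
```

The stack is within about 2 mm of the chuck axis, so I'm handing in.

```bash
python3 -c "
from station import arm
print(arm.job_done())"
```

```text
the job is handed in; nothing more can be done
None
```

I handed the job in at about 24 s: the three discs lie flat on the chuck, each measured within about 2.5 mm of its axis, both keys were pressed to the stop in order and released, and the arm is clear; the hand-in gave no verdict.

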